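Stack the spacer sleeve and end cap on the reactor core

ROBOT

A 6-joint arm with a two-finger parallel gripper is mounted at the origin on the work surface. World frame = base frame: x ahead of the robot, y to its left, z up, the work surface at z = 0. Lengths are in m, angles in degrees, forces in N, time in s.
With the tool pointing down it reaches from about 0.15 to 0.775 m from the base axis. Payload 6.1 kg.
Tool frame: the origin (TCP) lies midway between the tips of the shut fingers; the grasp point (between the pads) lies 19 mm behind it; x points along the fingers, z is the direction in which the jaws open and shut, and the axes are right-handed (so a half turn about x gives the same grasp; the last joint's range is limited). The gripper opens to 85 mm and grips with 20 to 120 N. Pads are 22 mm wide; open, the fingers measure 114 mm over their backs; the gripper's body (76 mm by 85 mm) begins 54 mm behind the grasp point. The pads swing forward as they close: fully open they stand 13 mm farther back than shut.
Start: joints at [-70.875, 7.208, -2.269, 80.523, 0, 90], TCP at [0.172, -0.496, 0.231] pointing down, gripper open.
Joint ranges: [-155.77, 155.77], [-54.66, 111.73], [-72.52, 77.12], [-102.08, 115.82], [-83.92, 84.16], [-180, 180]. Speed limits (degrees/s): [136.94, 136.94, 172.46, 180, 180, 180].

INTERFACE

Orientations are given as a 3x3 rotation matrix whose columns are the frame's x, y, z axes.
In Python, from cell import state, grab_frame, sign_off, look_for, silhouettes, tip_of gives the robot as it stands.
- The arm moves only by the tool carry_out, never from a script. Its argument "motion" is one flat list of numbers, 6 for each row, row after row: the shift along the tool's x, y, z in mm, then the turn, a rotation vector about the tool's x, y, z in rad. A call has 1 to 12 rows; each row shifts and turns the pose as measured when the row begins, along the tool's axes as they then stand; what a row does not reach is not made up. A row lasts 1/10 s, in which the tool goes at most 50 mm and 8.59 degrees, less where a joint would pass 70% of its speed; a pose out of reach is approached as far as the arm can. A call is refused whole if a number of a shift passes 50 or a number of a turn 0.15, either way. A call with a gripper value outside its range is refused whole. "hand" is the closure, from 0 (fully open) to 1 (shut), set as the call begins (left out, the last holds). The fingers move at their own pace and stop on an object; the grip force is fixed at half the most. Time passes only in rows, so rows that do not move let the fingers close. It gives the time, the measured TCP pose, the force and the opening at its end, in the units of the state.
- state(): the state, without advancing time (a new reading comes with each control period).
- grab_frame(name): name is "scene" or "top" or "wrist"; returns a dict with "img" (384x512x3 uint8, red, green, blue), "mtx" (3x3 intrinsics, pixels), "k1" (the pictures are not rectified: a ray, as slopes to the right and down, at radius r is drawn at 1 + k1 r^2 times it, then the intrinsics apply), "extrinsics" (4x4, takes a point from camera to world coordinates). Camera axes: x right, y up, looking along -z (the intrinsics and any distortion apply to the point x, -y, -z); pixel columns grow to the right and rows downward; lengths in m; the calibration is good to about 2 mm. A picture is of the moment at which its call begins. There is no depth.
- sign_off(): hands the job in, once; it reports no verdict.
Trained networks look in the newest picture that a camera, given by its name, has taken for a name from the list of things; names that differ only in an ending like _2 or _b are one class to them, and where a whole thing is asked for, a point or a joint stands for the part that bears it (a point fixed in the world has none). Each returns a list of dicts, best first, with "conf" (0 to 1); they miss things now and then, are a little off and sometimes report something else, mostly with a low value. They report only what shows in the picture. A call takes as long as a camera call.
- look_for(camera, target): "location" ([column, row] in pixels, amid what is visible of it).
- silhouettes(camera, target): "pixels" (384x512 bool, what is visible of it) and "location" ([column, row] in pixels, amid what is visible of it).
- tip_of(camera, target): "location" ([column, row] in pixels: a listed point, or the origin of a listed thing).
The state is a dict: "t": time; "joint_positions": joint angles; "dq": joint speeds; "effort": joint torques, N m; "tool_pos": TCP position; "orientation": TCP orientation; "force": force on the tool from outside, world axes, zero at the start; "torque": the same for the moment, N m; "width": finger opening in m.
Only numpy, scipy, OpenCV 4.12 (cv2) and the standard library are available. Lean on these libraries where they do the work, as an engineer would, in place of code of your own. Each camera call takes 0.05 s, during which the arm holds its last target.

TASK

Make up the flow reactor's core on its breadboard: first thread the short spacer sleeve over the upright spindle and let it down until it stands on the flange, then put the knobbed end cap over the spindle's tip so that it sits flat on top of the sleeve. Use the short sleeve, and leave the long one standing where it is.

Things in the scene. Friction and masses are not known exactly. Their poses are not given: they have to be found in the camera images.
- seat (a point): Middle of the flange's upper face at the foot of the spindle, 24 mm above the worktop; z up along the spindle. Fixed core: perforated steel breadboard 170 x 170 x 12 mm, on it a round aluminium flange 92 mm across, 12 mm thick, and a bare steel spindle rising 60 mm above the flange, 18 mm across for its lower 48 mm, then tapering to an 8 mm tip.
- sleeve: The short spacer sleeve, to be used: a loose plain aluminium tube standing upright on the worktop, 52 mm outside, 36 mm bore (right through), 45 mm high, 0.10 to 0.19 kg. Origin at the centre of its lower end, z up along its axis; yaw is of no importance.
- cap: End cap: loose steel disc 64 mm across, 26 mm thick, with a round knob 26 mm across and 30 mm high on top, 0.16 to 0.3 kg. Blind bore underneath, 34 mm across, 20 mm deep, goes over the spindle's tip. It starts knob up on the worktop. Origin at the centre of its underside, z up; yaw does not matter. On the seated short sleeve its underside is 45 mm above the flange.
- long_sleeve: The long spacer sleeve, not to be used: as the short one (52 mm outside, 36 mm bore) but 85 mm high, upright on the worktop. Origin at the centre of its lower end, z up. The sleeves, the cap and an amber bottle (60 mm across, 120 mm high) stand in any order, two on either side of the breadboard, at least 120 mm apart; a glass beaker stands beyond it.

How it is judged (in metres and radians):
On the way, in this order (a step that is already met when the one before it is completed fails the run):
1. the short sleeve stands on the flange around the spindle, let go, with the cap not yet on (horizontal distance between sleeve and seat below 0.013 m and z of sleeve in the frame of seat between -0.004 and 0.005 m and angle between sleeve's own z axis and vertical below 0.14 rad and contact force between the fingers and sleeve below 0.3 N and horizontal distance between cap and seat above 0.06 m), for 0.2 s.
2. the cap sits flat on the sleeve, over the spindle's tip (horizontal distance between each of sleeve, cap and seat below 0.013 m and z of sleeve in the frame of seat between -0.004 and 0.005 m and angle between each of sleeve, cap's own z axis and vertical below 0.14 rad and z of cap in the frame of seat between 0.039 and 0.051 m), for 0.2 s.
At the end, for the whole second after the job is handed in: Short sleeve on the flange (within 5 mm in height, 13 mm of the axis, tilt under 8 deg); cap on it, knob up (underside 39 to 51 mm above the flange, within 13 mm of the axis, tilt under 8 deg); both let go and at rest; long sleeve upright (tilt under 8 deg), within 30 mm of its start (all of step 2 and contact force between the fingers and sleeve below 0.3 N and contact force between the fingers and cap below 0.3 N and linear speed of each of sleeve, cap below 0.02 m/s and distance of long_sleeve from where it was at the start of the episode below 0.03 m and angle between long_sleeve's own z axis and vertical below 0.14 rad); the robot touches nothing.
It fails at once if the long sleeve is moved more than 30 mm or tipped over (distance of long_sleeve from where it was at the start of the episode above 0.03 m or angle between long_sleeve's own z axis and vertical above 0.5 rad).
It also fails if it takes over 58 s, if anything falls off the work surface, if the arm or the gripper's body presses on something with over 40 N, if the wrist force passes 120 N, or if a joint passes its speed limit or range.

## Working session

There is one attempt and no reset: what is moved stays moved. The work goes in short steps, Python scripts to look and compute and a tool call to move; the robot and the scene stay as the last step left them, time stands still between calls to the robot, and variables do not carry over. Pictures are saved under pics/ and viewed, and the job is handed in when it is done.

Besides the shell and the picture viewer there is one more tool, called after "Request:" as name(argument=value, ...) on one line, values as JSON. carry_out: Moves the arm, as the interface text tells. Its arguments: {"type":"object","properties":{"motion":{"type":"array","items":{"type":"number"}},"hand":{"type":"number"}},"required":["motion"]}

```bash
ls; mkdir -p pics; python3 - <<'E'
from cell import *
import cv2
s=state()
for k,v in s.items(): print(k,v)
for n in ("scene","top","wrist"):
    f=grab_frame(n); cv2.imwrite(f"pics/{n}0.png",f["img"][:,:,::-1])
    print(n,f["mtx"],f["k1"],f["extrinsics"])
E
```

```text
pics
t 0.0
joint_positions [-7.08736809e+01  7.24162935e+00 -2.32669425e+00  8.05224233e+01
 -2.64230817e-03  8.99995566e+01]
dq [-1.44610257e-02 -5.51884312e-02 -6.29419918e-02  2.67571940e-02
  1.55220596e-02 -5.92090875e-05]
effort [ 5.15284100e-04 -4.35920262e+01  3.52919805e+01  1.72994169e-02
 -4.56371325e-06 -2.47033487e-07]
tool_pos [ 0.17187358 -0.49564648  0.23052285]
orientation [[-5.62516973e-04  9.44795943e-01  3.27658831e-01]
 [ 1.48129210e-03  3.27659311e-01 -9.44794783e-01]
 [-9.99998745e-01 -4.61046631e-05 -1.58383269e-03]]
force [ 0.44162386 -0.46674758 -0.1803322 ]
torque [-0.01927699 -0.03109722 -0.00667718]
width 0.08545821590043494
scene [[467.30553      0.         257.82366989]
 [  0.         467.30553    192.12687595]
 [  0.           0.           1.        ]] -0.12831413416536197 [[ 0.35593601 -0.49397631  0.7932824   1.37111469]
 [ 0.93446119  0.19684102 -0.29670845 -0.32972314]
 [-0.00958357  0.84690083  0.53166449  0.61661986]
 [ 0.          0.          0.          1.        ]]
top [[461.45897883   0.         252.69495327]
 [  0.         461.45897883 196.38747583]
 [  0.           0.           1.        ]] -0.1407574758913682 [[-0.02024167  0.98027843 -0.19658199  0.3221227 ]
 [-0.99979064 -0.02043469  0.00104662 -0.00825766]
 [-0.00299111  0.19656202  0.98048683  1.0277148 ]
 [ 0.          0.          0.          1.        ]]
wrist [[293.61842831   0.         256.85023709]
 [  0.         293.61842831 193.29715529]
 [  0.           0.           1.        ]] -0.019568088444933223 [[ 0.32681621  0.8960853   0.30037028  0.24997102]
 [-0.94508701  0.31030873  0.10256232 -0.46876366]
 [-0.00130293 -0.31739508  0.9482925   0.3715065 ]
 [ 0.          0.          0.          1.        ]]
```

View pics/scene0.png

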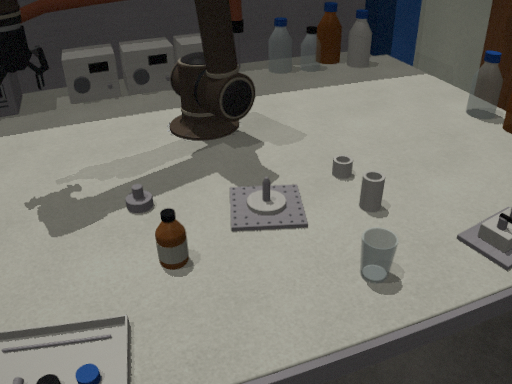

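View pics/top0.png

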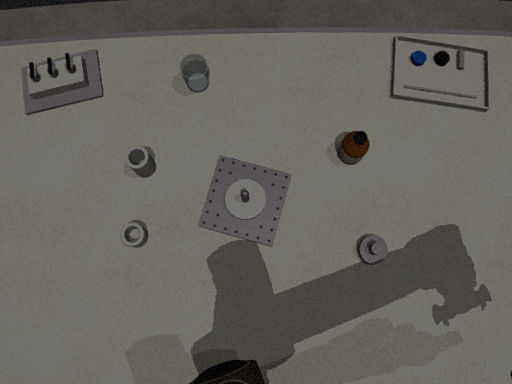

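```bash
cat > h.py <<'E'
import numpy as np, cv2
from cell import *
def ray(f,p):
    K=f["mtx"]; d=np.array([f["k1"],0,0,0,0.])
    # model: distorted = r*(1+k1 r^2)
    u=cv2.undistortPointsIter(np.array([[p]],float),K,d,None,None,(3,100,1e-10))[0,0]
    R=f["extrinsics"]; v=R[:3,:3]@np.array([u[0],-u[1],-1]); return R[:3,3],v
def atz(f,p,z):
    o,v=ray(f,p); return o+v*(z-o[2])/v[2]
def proj(f,P):
    R=f["extrinsics"]; c=R[:3,:3].T@(np.asarray(P,float)-R[:3,3]); x,y=c[0]/-c[2],-c[1]/-c[2]
    s=1+f["k1"]*(x*x+y*y); K=f["mtx"]; return np.array([K[0,0]*x*s+K[0,2],K[1,1]*y*s+K[1,2]])
def tri(obs):
    A=np.zeros((3,3));b=np.zeros(3)
    for f,p in obs:
        o,v=ray(f,p); v=v/np.linalg.norm(v); M=np.eye(3)-np.outer(v,v); A+=M;b+=M@o
    return np.linalg.solve(A,b)
E
python3 - <<'E'
from h import *
fs={n:grab_frame(n) for n in ("scene","top")}
for t in ("seat","sleeve","long_sleeve","cap"):
  for n in fs:
    for d in tip_of(n,t)[:3]:
        z=.024 if t=="seat" else 0
        print(t,n,"tip",d["conf"],d["location"],atz(fs[n],d["location"],z).round(4))
E
```

```text
seat scene tip 0.72 [267.9, 201.7] [0.5344 0.0078 0.024 ]
seat scene tip 0.61 [140.0, 207.6] [ 0.4492 -0.2739  0.024 ]
seat top tip 0.74 [243.7, 195.7] [0.5253 0.0106 0.024 ]
sleeve scene tip 0.61 [341.0, 174.3] [0.4496 0.2504 0.    ]
sleeve scene tip 0.24 [367.3, 209.0] [0.6163 0.2272 0.    ]
sleeve top tip 0.76 [135.1, 236.6] [0.4411 0.2579 0.    ]
long_sleeve scene tip 0.71 [367.4, 209.8] [0.6192 0.2256 0.    ]
long_sleeve top tip 0.87 [142.1, 170.6] [0.5945 0.2458 0.    ]
cap scene tip 0.62 [140.8, 205.6] [ 0.4039 -0.2685  0.    ]
cap top tip 0.73 [370.2, 246.9] [ 0.407  -0.2708  0.    ]
```

The top picture shows the short sleeve at (134,234), the long one at (140,160), the cap at (372,249) and the spindle at (244,196). The bottle and beaker are out of the way. Next I'll refine the positions by fitting silhouettes.

```bash
cat > fit.py <<'E'
from h import *
from scipy.optimize import minimize
def cyl(f,x,y,parts,z0=0):
    m=np.zeros((384,512),np.uint8); a=np.linspace(0,2*np.pi,60)
    for r,h0,h1 in parts:
        P=[proj(f,(x+r*np.cos(t),y+r*np.sin(t),z0+h)) for t in a for h in (h0,h1)]
        cv2.fillConvexPoly(m,cv2.convexHull(np.round(np.array(P)*16).astype(np.int32)),1,shift=4)
    return m.astype(bool)
S={"sleeve":[(.026,0,.045)],"long_sleeve":[(.026,0,.085)],"cap":[(.032,0,.026),(.013,.026,.056)]}
def fit(obs,t,x0,z0=0):
    def c(p):
        s=0
        for f,m in obs:
            q=cyl(f,p[0],p[1],S[t],z0); s+=1-(q&m).sum()/(q|m).sum()
        return s/len(obs)
    r=minimize(c,x0,method="Nelder-Mead",options=dict(initial_simplex=[x0,[x0[0]+.01,x0[1]],[x0[0],x0[1]+.01]],xatol=2e-4,fatol=1e-4))
    return r.x.round(4),round(1-r.fun,3)
E
python3 - <<'E'
from fit import *
G={"sleeve":[.44,.255],"long_sleeve":[.60,.24],"cap":[.405,-.27]}
F={n:grab_frame(n) for n in ("scene","top")}
for t in G:
    o={}
    for n in F:
        for d in silhouettes(n,t):
            f=F[n]; p=proj(f,[*G[t],.02])
            if np.hypot(*(p-d["location"]))<20: o[n]=(f,d["pixels"]);print(t,n,d["conf"],fit([o[n]],t,G[t]));break
    if len(o)==2: print("both",fit(list(o.values()),t,G[t]))
# seat: spindle tip ray & flange circle by hough in top, colour threshold
f=F["top"]; g=cv2.cvtColor(f["img"],cv2.COLOR_RGB2GRAY)
c=g[140:260,185:305]; c=cv2.resize(c,None,fx=5,fy=5,interpolation=cv2.INTER_CUBIC); cv2.imwrite("pics/seat_top.png",c)
g=cv2.cvtColor(F["scene"]["img"],cv2.COLOR_RGB2GRAY)[160:240,215:315]; cv2.imwrite("pics/seat_scene.png",cv2.resize(g,None,fx=6,fy=6,interpolation=cv2.INTER_CUBIC))
E
```

```text
sleeve scene 0.79 (array([0.446 , 0.2519]), np.float64(0.949))
long_sleeve scene 0.7 (array([0.6043, 0.2398]), np.float64(0.864))
long_sleeve top 0.96 (array([0.6049, 0.2398]), np.float64(0.898))
both (array([0.6048, 0.2382]), np.float64(0.879))
cap scene 0.66 (array([ 0.3956, -0.2694]), np.float64(0.805))
cap top 0.7 (array([ 0.4021, -0.2692]), np.float64(0.875))
both (array([ 0.3998, -0.2702]), np.float64(0.838))
```

View pics/seat_top.png

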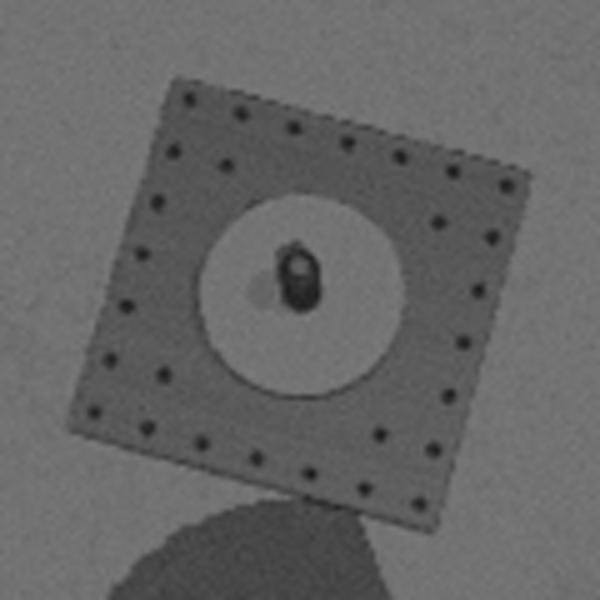

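View pics/seat_scene.png

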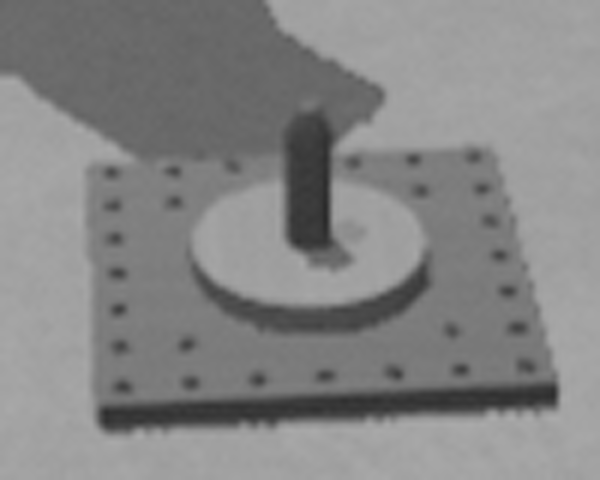

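The flange is centred near (245.1,198.6) in the top picture and (266.2,200.0) in the scene picture. I'll turn those into positions and fit the short sleeve in the top view.

```bash
python3 - <<'E'
from fit import *
F={n:grab_frame(n) for n in ("scene","top")}
for n,p in (("top",(245.1,198.6)),("scene",(266.2,200.0))):
    print(n,atz(F[n],p,.024))
# tip of spindle
print(tri([(F["top"],(185+299/5-.4,140+262/5-.4)),(F["scene"],(215+311/6-.4,160+106/6-.4))]))
f=F["top"]
for d in silhouettes("top","sleeve"): print(d["conf"],d["location"],d["pixels"].sum()); 
d=[d for d in silhouettes("top","sleeve") if abs(d["location"][0]-134)<12 and d["location"][1]>215]
if d: print(fit([(f,cv2.morphologyEx(d[0]["pixels"].astype(np.uint8),cv2.MORPH_CLOSE,np.ones((15,15))).astype(bool))],"sleeve",[.444,.254]))
im=f["img"].copy()
for t,xy in (("sleeve",(.446,.252)),("long_sleeve",(.6048,.239)),("cap",(.400,-.270))):
    c,_=cv2.findContours(cyl(f,*xy,S[t]).astype(np.uint8),0,1); cv2.drawContours(im,c,-1,(255,0,0),1)
a=cv2.resize(im[130:260,90:190],None,fx=4,fy=4); b=cv2.resize(im[200:290,330:420],None,fx=4,fy=4)
cv2.imwrite("pics/ov.png",cv2.hconcat([a,cv2.copyMakeBorder(b,0,a.shape[0]-b.shape[0],0,0,0)])[:,:,::-1])
E
```

```text
top [0.51871211 0.00760242 0.024     ]
scene [0.52622141 0.00683606 0.024     ]
[0.52164719 0.00852901 0.08219896]
0.82 [127.2, 234.3] 425
(array([0.4425, 0.2549]), np.float64(0.865))
```

View pics/ov.png

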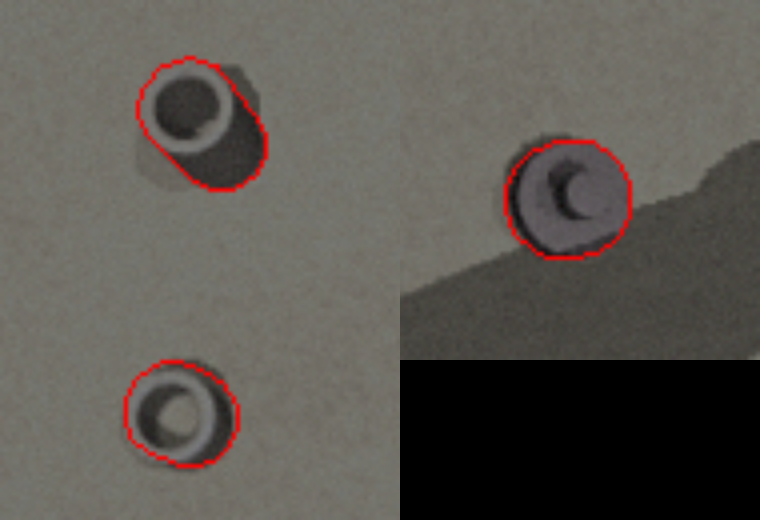

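```bash
cat > plan.py <<'E'
from h import *
import sys
from scipy.spatial.transform import Rotation as Ro
def plan(x,y,z,yaw=None,smax=45,tmax=.14,nmax=12):
    s=state(); p=np.array(s["tool_pos"]); R=np.array(s["orientation"])
    if yaw is None: yaw=np.degrees(np.arctan2(y,x))
    c,q=np.cos(np.radians(yaw)),np.sin(np.radians(yaw))
    zz=np.array([c,q,0]); xx=np.array([0,0,-1.]); Rt=np.column_stack([xx,np.cross(zz,xx),zz])
    T=np.array([x,y,z]); rv=Ro.from_matrix(R.T@Rt).as_rotvec()
    n=int(np.ceil(max(np.linalg.norm(T-p)*1000/smax,np.linalg.norm(rv)/tmax,1)))
    print("t",s["t"],"pos",p.round(4),"yaw",np.degrees(np.arctan2(R[1,2],R[0,2])).round(2),"w",round(s["width"],4),"F",np.round(s["force"],1),"n",n)
    out=[]
    for i in range(min(n,nmax)):
        k=n-i
        rv=Ro.from_matrix(R.T@Rt).as_rotvec()/k; d=R.T@(T-p)*1000/k
        d=np.round(d,0 if k>1 else 1); rv=np.round(rv,2 if k>1 else 3)
        out+=[*d,*rv]; p=p+R@d/1000; R=R@Ro.from_rotvec(rv).as_matrix()
    print([float(f"{v:g}") for v in np.array(out)+0.0]); print("end",p.round(4))
if __name__=="__main__": plan(*map(float,sys.argv[1:]))
E
python3 plan.py .444 .2525 .2
```

```text
t 1.25 pos [ 0.172  -0.496   0.2313] yaw -70.87 w 0.0854 F [-0.2  0.8 -0.3] n 18
[2.0, 28.0, -34.0, -0.1, 0.0, 0.0, 2.0, 31.0, -31.0, -0.1, 0.0, 0.0, 2.0, 34.0, -28.0, -0.1, 0.0, 0.0, 2.0, 37.0, -25.0, -0.1, 0.0, 0.0, 2.0, 39.0, -21.0, -0.1, 0.0, 0.0, 2.0, 41.0, -17.0, -0.1, 0.0, 0.0, 2.0, 42.0, -13.0, -0.1, 0.0, 0.0, 2.0, 44.0, -8.0, -0.1, 0.0, 0.0, 2.0, 44.0, -4.0, -0.1, 0.0, 0.0, 1.0, 44.0, 1.0, -0.09, 0.0, 0.0, 2.0, 44.0, 4.0, -0.1, 0.0, 0.0, 1.0, 43.0, 9.0, -0.09, 0.0, 0.0]
end [0.3528 0.0025 0.2093]
```

Request:
carry_out(motion=[2,28,-34,-0.1,0,0,2,31,-31,-0.1,0,0,2,34,-28,-0.1,0,0,2,37,-25,-0.1,0,0,2,39,-21,-0.1,0,0,2,41,-17,-0.1,0,0,2,42,-13,-0.1,0,0,2,44,-8,-0.1,0,0,2,44,-4,-0.1,0,0,1,44,1,-0.09,0,0,2,44,4,-0.1,0,0,1,43,9,-0.09,0,0], hand=0)

```text
t: 2.45
tool_pos: [0.3475, 0.0185, 0.2085]
orientation: [[0.009, 0.022, 1.0], [-0.002, 1.0, -0.022], [-1.0, -0.002, 0.009]]
force: [2.0, -0.8, 0.8]
width: 0.0854
```

```bash
python3 plan.py .444 .2525 .16
```

```text
t 2.45 pos [0.3475 0.0185 0.2085] yaw -1.26 w 0.0854 F [ 2.  -0.8  0.8] n 6
[8.0, 39.0, 15.0, -0.09, 0.0, 0.0, 8.0, 38.0, 19.0, -0.09, 0.0, 0.0, 8.0, 36.0, 22.0, -0.09, 0.0, 0.0, 8.0, 34.0, 25.0, -0.09, 0.0, 0.0, 8.0, 32.0, 28.0, -0.09, 0.0, 0.0, 8.8, 28.5, 30.7, -0.089, 0.007, 0.006]
end [0.444  0.2525 0.16  ]
```

Request:
carry_out(motion=[8,39,15,-0.09,0,0,8,38,19,-0.09,0,0,8,36,22,-0.09,0,0,8,34,25,-0.09,0,0,8,32,28,-0.09,0,0,8.8,28.5,30.7,-0.089,0.007,0.006,0,0,0,0,0,0])

```text
t: 3.15
tool_pos: [0.4444, 0.2703, 0.1592]
orientation: [[0.006, -0.524, 0.852], [0.001, 0.852, 0.524], [-1.0, -0.002, 0.005]]
force: [-0.6, -0.0, -0.0]
width: 0.0851
```

```bash
python3 - <<'E'
from fit import *
f=grab_frame("wrist"); cv2.imwrite("pics/w1.png",f["img"][:,:,::-1])
for d in silhouettes("wrist","sleeve"):
    print(d["conf"],d["location"],d["pixels"].sum(),fit([(f,cv2.morphologyEx(d["pixels"].astype(np.uint8),cv2.MORPH_CLOSE,np.ones((45,45))).astype(bool))],"sleeve",[.444,.2525]))
E
python3 plan.py .444 .2525 .06
```

```text
0.66 [251.2, 205.3] 2214 (array([0.4443, 0.2556]), np.float64(0.922))
t 3.25 pos [0.4431 0.2672 0.1606] yaw 31.33 w 0.0854 F [-0.2  0.8 -0.2] n 3
[34.0, -4.0, -2.0, 0.01, 0.0, 0.0, 33.0, -4.0, -3.0, 0.01, 0.0, 0.0, 33.6, -4.8, -2.3, 0.01, 0.005, 0.003]
end [0.444  0.2525 0.06  ]
```

View pics/w1.png

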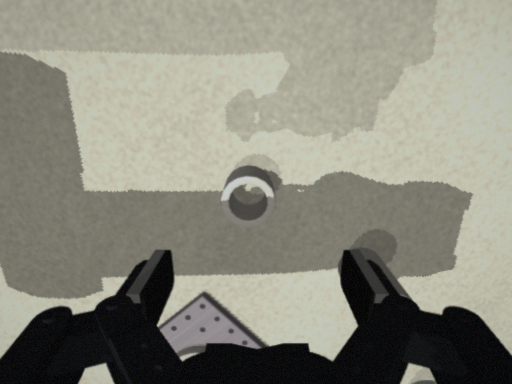

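The wrist picture shows the sleeve at (248,198), clear between the open fingers' travel. The fit gives (0.4443, 0.2556), in line with the other cameras, so I'll use (0.4443, 0.2545).

```bash
python3 plan.py .4443 .2545 .062 30 
```

```text
t 3.25 pos [0.4431 0.2672 0.1606] yaw 31.33 w 0.0854 F [-0.2  0.8 -0.2] n 3
[33.0, -4.0, -2.0, 0.01, 0.0, 0.0, 33.0, -4.0, -2.0, 0.01, 0.0, 0.0, 32.6, -3.2, -2.0, 0.003, 0.005, 0.003]
end [0.4443 0.2545 0.062 ]
```

Request:
carry_out(motion=[33,-4,-2,0.01,0,0,33,-4,-2,0.01,0,0,32.6,-3.2,-2,0.003,0.005,0.003,0,0,0,0,0,0,0,0,0,0,0,0])

```text
t: 3.75
tool_pos: [0.4448, 0.2504, 0.0644]
orientation: [[0.006, -0.493, 0.87], [0.002, 0.87, 0.493], [-1.0, -0.001, 0.007]]
force: [1.1, -0.4, 0.5]
width: 0.0855
```

```bash
python3 plan.py .4443 .2545 .008 30 20; python3 -c "
from h import *
for n in ('scene',): cv2.imwrite('pics/s2.png',cv2.resize(grab_frame(n)['img'][100:250,250:450],None,fx=3,fy=3)[:,:,::-1])"
```

```text
t 3.75 pos [0.4448 0.2504 0.0644] yaw 29.54 w 0.0855 F [ 1.1 -0.4  0.5] n 3
[19.0, 1.0, 0.0, 0.0, 0.0, 0.0, 19.0, 1.0, 1.0, 0.0, 0.0, 0.0, 18.5, 1.8, 0.2, -0.008, 0.007, 0.001]
end [0.4443 0.2545 0.008 ]
```

View pics/s2.png

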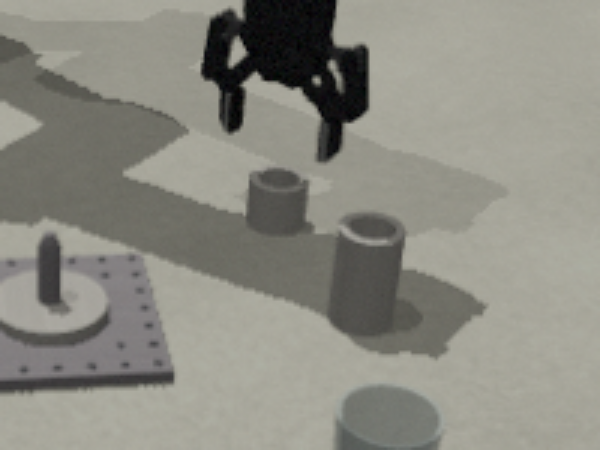

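The scene crop shows the open fingers straddling the short sleeve, with the long one clear. I'll go down and grip.

Request:
carry_out(motion=[19,1,0,0,0,0,19,1,1,0,0,0,18.5,1.8,0.2,-0.008,0.007,0.001,0,0,0,0,0,0])

```text
t: 4.2
tool_pos: [0.4496, 0.2567, 0.0164]
orientation: [[0.012, -0.498, 0.867], [0.007, 0.867, 0.498], [-1.0, -0.0, 0.014]]
force: [-1.1, -0.6, -1.0]
width: 0.0853
```

Request:
carry_out(motion=[0,0,0,0,0,0,0,0,0,0,0,0,0,0,0,0,0,0,0,0,0,0,0,0,0,0,0,0,0,0,0,0,0,0,0,0,0,0,0,0,0,0,0,0,0,0,0,0], hand=1)

```text
t: 5.0
tool_pos: [0.4527, 0.2582, 0.0236]
orientation: [[0.02, -0.498, 0.867], [0.011, 0.867, 0.498], [-1.0, -0.0, 0.023]]
force: [0.5, 0.9, -1.0]
width: 0.05
```

```bash
python3 - <<'E'
from h import *
cv2.imwrite('pics/s3.png',cv2.resize(grab_frame('scene')['img'][100:250,250:450],None,fx=3,fy=3)[:,:,::-1])
E
python3 plan.py .46 .2 .155 20
```

```text
t 5.05 pos [0.4527 0.2582 0.0236] yaw 29.85 w 0.0501 F [-0.2  0.3 -1.3] n 4
[-33.0, -14.0, -5.0, 0.04, 0.01, 0.0, -33.0, -14.0, -5.0, 0.04, 0.0, 0.0, -33.0, -14.0, -4.0, 0.05, 0.01, 0.0, -32.7, -13.2, -3.6, 0.042, 0.003, -0.001]
end [0.46  0.2   0.155]
```

View pics/s3.png

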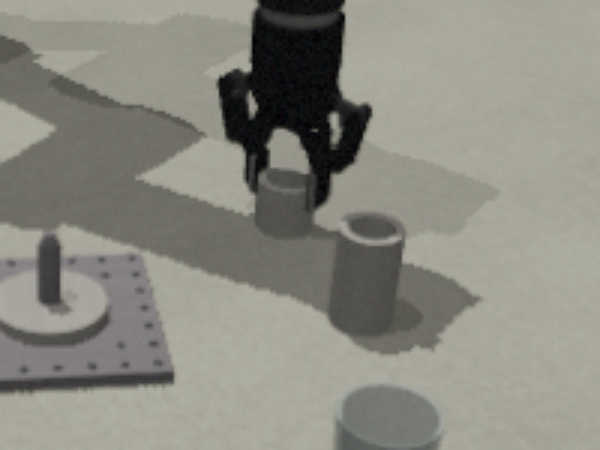

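The grip width is 50 mm, and the fingers hold the upper part of the sleeve. The arm creeps up a little while holding. I'll lift and check.

Request:
carry_out(motion=[-15,0,0,0,0.01,0,-30,-5,0,0,0.01,0,-30,-10,-3,0.04,0,0,-30,-14,-5,0.04,0,0,-20,-14,-5,0.04,0,0])

```text
t: 5.55
tool_pos: [0.4574, 0.2124, 0.1478]
orientation: [[-0.007, -0.389, 0.921], [-0.004, 0.921, 0.389], [-1.0, -0.001, -0.008]]
force: [-0.7, 0.3, -1.0]
width: 0.0502
```

```bash
python3 - <<'E'
from h import *
cv2.imwrite('pics/s4.png',cv2.resize(grab_frame('scene')['img'][60:250,220:450],None,fx=3,fy=3)[:,:,::-1])
E
python3 plan.py .5215 .0075 .16 0 
```

```text
t 5.6 pos [0.4586 0.2111 0.1508] yaw 22.75 w 0.0501 F [ 1.1 -0.8  1.5] n 5
[-2.0, -42.0, -4.0, 0.08, 0.0, 0.0, -2.0, -43.0, -1.0, 0.08, 0.0, 0.0, -2.0, -43.0, 3.0, 0.08, 0.0, 0.0, -1.0, -42.0, 6.0, 0.08, 0.0, 0.0, -1.7, -41.4, 9.2, 0.077, -0.003, 0.004]
end [0.5215 0.0075 0.16  ]
```

View pics/s4.png

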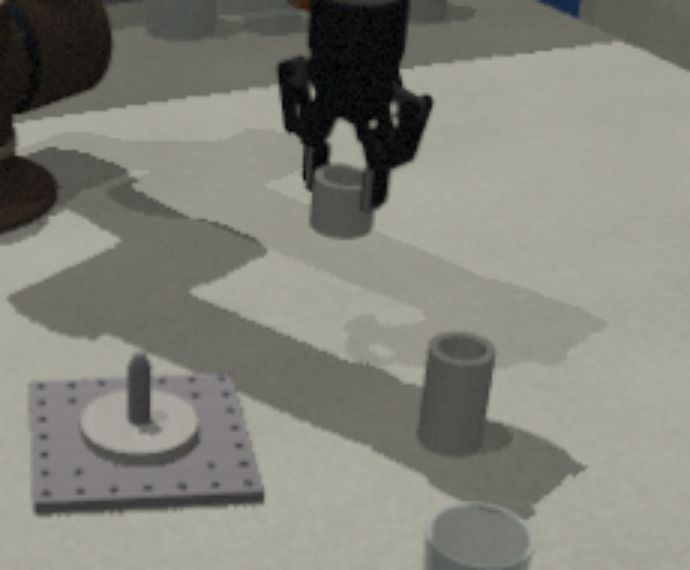

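The sleeve hangs upright in the grip. Its bottom should be about 24 mm below the TCP, so I can carry it over the spindle.

Request:
carry_out(motion=[-2,-42,-4,0.08,0,0,-2,-43,-1,0.08,0,0,-2,-43,3,0.08,0,0,-1,-42,6,0.08,0,0,-1.7,-41.4,9.2,0.077,-0.003,0.004,0,0,0,0,0,0,0,0,0,0,0,0,0,0,0,0,0,0])

```text
t: 6.4
tool_pos: [0.5237, 0.0018, 0.1582]
orientation: [[0.001, 0.011, 1.0], [0.003, 1.0, -0.011], [-1.0, 0.003, 0.001]]
force: [-0.2, 0.3, -0.3]
width: 0.0497
```

```bash
python3 - <<'E'
from fit import *
s=state(); p=s["tool_pos"]; print(p)
F={n:grab_frame(n) for n in ("scene","top")}
from scipy.optimize import minimize
f=F["scene"]
for n in F:
  f=F[n]; 
  for d in silhouettes(n,"sleeve"): 
    print(n,d["conf"],d["location"],[fit([(f,d["pixels"])],"sleeve",[p[0],p[1]],p[2]+dz) for dz in (-.018,-.024,-.030)])
im=F["scene"]["img"].copy(); m=cyl(F["scene"],p[0],p[1],S["sleeve"],p[2]-.0236).astype(np.uint8)
c,_=cv2.findContours(m,0,1); cv2.drawContours(im,c,-1,(255,0,0),1)
a=cv2.resize(im[80:240,180:340],None,fx=3.5,fy=3.5,interpolation=cv2.INTER_NEAREST)
cv2.imwrite('pics/s5.png',a[:,:,::-1])
E
python3 plan.py .5215 .0075 .125 0
```

```text
[0.52368627 0.00179642 0.15818141]
scene 0.78 [260.0, 153.2] [(array([ 0.5294, -0.0014]), np.float64(0.577)), (array([0.5246, 0.001 ]), np.float64(0.589)), (array([0.5099, 0.0071]), np.float64(0.612))]
t 6.6 pos [0.5237 0.0025 0.1586] yaw -0.53 w 0.0499 F [ 0.9  0.3 -0.6] n 1
[33.6, 4.9, -2.3, -0.009, 0.002, -0.003]
end [0.5215 0.0075 0.125 ]
```

View pics/s5.png

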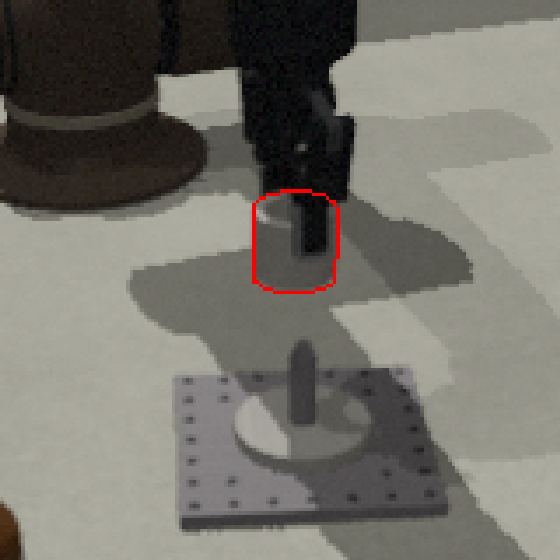

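The predicted outline matches the held sleeve in the picture: on the TCP axis, bottom about 24 mm below it. I'll align over the spindle.

Request:
carry_out(motion=[17,3,-2,-0.005,0,0,17,2,0,-0.004,0,0,1,0,0,0,0,0,1,0,0,0,0,0])

```text
t: 7.0
tool_pos: [0.522, 0.0112, 0.1231]
orientation: [[0.004, -0.006, 1.0], [0.003, 1.0, 0.006], [-1.0, 0.003, 0.004]]
force: [-0.7, 0.2, 0.0]
width: 0.0499
```

```bash
python3 - <<'E'
from fit import *
p=state()["tool_pos"]; print(p)
f=grab_frame("scene"); im=f["img"].copy()
for m,col in ((cyl(f,.5215,.0075,[(.009,0,.048),(.004,.048,.06)],.024),(0,255,0)),(cyl(f,.5215,.0075,[(.046,-.012,0)],.024),(0,255,0)),(cyl(f,p[0],p[1],S["sleeve"],p[2]-.0236),(255,0,0))):
    c,_=cv2.findContours(m.astype(np.uint8),0,1); cv2.drawContours(im,c,-1,col,1)
cv2.imwrite('pics/s6.png',cv2.resize(im[80:240,180:340],None,fx=3.5,fy=3.5,interpolation=cv2.INTER_NEAREST)[:,:,::-1])
E
python3 plan.py .5215 .0075 .07 0 20
```

```text
[0.52198984 0.0111783  0.12307234]
t 7.05 pos [0.5219 0.0112 0.1229] yaw 0.36 w 0.05 F [-1.1  0.3 -0.6] n 3
[18.0, -1.0, 0.0, 0.0, 0.0, 0.0, 17.0, -1.0, 0.0, 0.0, 0.0, 0.0, 17.9, -1.8, -0.6, 0.006, 0.004, -0.003]
end [0.5215 0.0075 0.07  ]
```

View pics/s6.png

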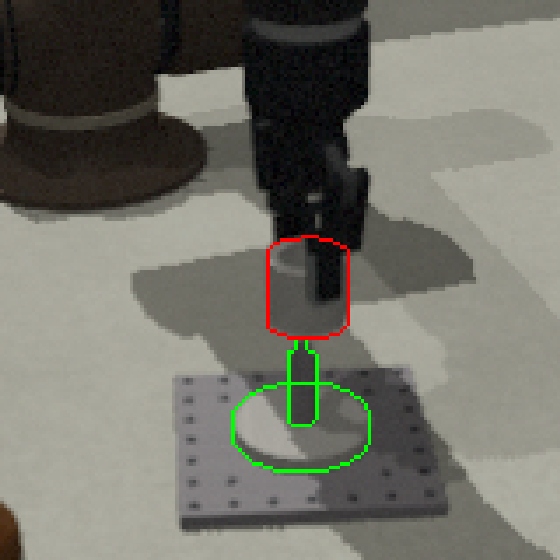

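The outlines agree with the spindle and the sleeve is 4 mm to the left. I'll correct sideways first, then lower.

Request:
carry_out(motion=[2,-3.5,-1,0.003,0,0,8,-1,0,0,0,0,10,0,0,0,0.003,0,10,0,0,0,0,0,1,0,0,0,0,0])

```text
t: 7.55
tool_pos: [0.5221, 0.0063, 0.0913]
orientation: [[0.004, -0.003, 1.0], [0.003, 1.0, 0.003], [-1.0, 0.003, 0.004]]
force: [-1.0, -0.5, -1.5]
width: 0.0503
```

```bash
python3 plan.py .521 .0075 .053 0 12
```

```text
t 7.55 pos [0.5221 0.0063 0.0913] yaw 0.17 w 0.0503 F [-1.  -0.5 -1.5] n 4
[10.0, 0.0, 0.0, 0.0, 0.0, 0.0, 9.0, 0.0, 0.0, 0.0, 0.0, 0.0, 10.0, 1.0, -1.0, 0.0, 0.0, 0.0, 9.3, 0.1, -0.2, 0.003, 0.004, -0.003]
end [0.521  0.0075 0.053 ]
```

Request:
carry_out(motion=[10,0,0,0,0,0,9,0,0,0,0,0,10,1,-1,0,0,0,9,0,0,0,0.004,0,1,0,0,0,0,0,1,0,0,0,0,0])

```text
t: 8.15
tool_pos: [0.5204, 0.0075, 0.0466]
orientation: [[-0.003, -0.003, 1.0], [0.003, 1.0, 0.003], [-1.0, 0.003, -0.003]]
force: [-0.2, 0.3, -1.3]
width: 0.05
```

```bash
python3 - <<'E'
from fit import *
p=state()["tool_pos"]; print(p,state()["force"])
f=grab_frame("scene"); im=f["img"].copy()
cv2.imwrite('pics/s7.png',cv2.resize(im[100:240,200:340],None,fx=4,fy=4)[:,:,::-1])
E
```

```text
[0.52036825 0.00748724 0.04657744] [-0.17137518  0.32810754 -1.32734655]
```

View pics/s7.png

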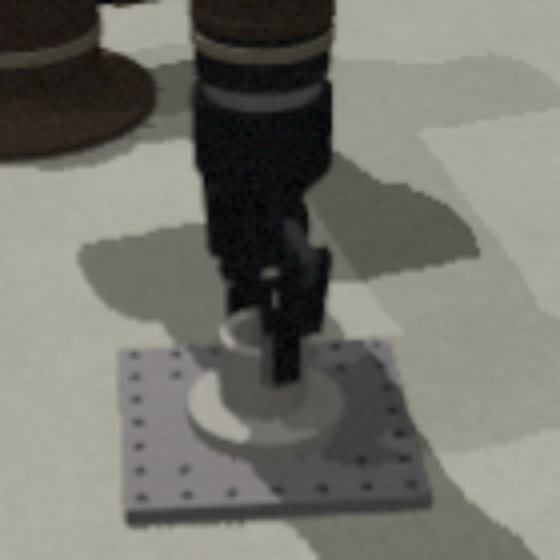

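The sleeve is on or just above the flange, around the spindle. I'll nudge it down until contact shows.

Request:
carry_out(motion=[3,0,0,0,0,0,3,0,0,0,0,0])

```text
t: 8.4
tool_pos: [0.5206, 0.0076, 0.0454]
orientation: [[-0.0, -0.003, 1.0], [0.003, 1.0, 0.003], [-1.0, 0.003, -0.0]]
force: [-14.4, -0.8, 30.5]
width: 0.0501
```

Contact reads 30 N, so the sleeve is seated. Releasing now.

Request:
carry_out(motion=[-1,0,0,0,0,0,0,0,0,0,0,0,0,0,0,0,0,0,0,0,0,0,0,0,0,0,0,0,0,0], hand=0)

```text
t: 8.9
tool_pos: [0.5226, 0.0076, 0.049]
orientation: [[0.005, -0.003, 1.0], [0.003, 1.0, 0.003], [-1.0, 0.003, 0.005]]
force: [-0.1, -0.4, -0.6]
width: 0.085
```

```bash
python3 plan.py .521 .0075 .15 0 25
```

```text
t 8.9 pos [0.5226 0.0076 0.049 ] yaw 0.17 w 0.085 F [-0.1 -0.4 -0.6] n 5
[-20.0, 0.0, 0.0, 0.0, 0.0, 0.0, -20.0, 0.0, 0.0, 0.0, 0.0, 0.0, -20.0, 0.0, 0.0, 0.0, 0.0, 0.0, -20.0, 0.0, -1.0, 0.0, 0.0, 0.0, -21.0, 0.2, 0.0, 0.003, 0.005, -0.003]
end [0.521  0.0075 0.15  ]
```

Request:
carry_out(motion=[-15,0,0,0,0,0,-25,0,0,0,0,0,-25,0,0,0,0,0,-25,0,0,0,0,0,-35,-15,-5,0.05,0.004,0])

```text
t: 9.4
tool_pos: [0.5135, -0.007, 0.1707]
orientation: [[-0.012, 0.046, 0.999], [0.004, 0.999, -0.046], [-1.0, 0.003, -0.012]]
force: [0.4, 0.2, -0.3]
width: 0.0851
```

```bash
python3 plan.py .4 -.269 .17 
```

```text
t 9.4 pos [ 0.5135 -0.007   0.1707] yaw -2.64 w 0.0851 F [ 0.4  0.2 -0.3] n 7
[0.0, -38.0, -14.0, 0.08, 0.0, 0.0, 0.0, -39.0, -11.0, 0.08, 0.0, 0.0, 0.0, -40.0, -8.0, 0.08, 0.0, 0.0, 0.0, -41.0, -5.0, 0.08, 0.0, 0.0, 0.0, -41.0, -2.0, 0.08, 0.0, 0.0, 1.0, -41.0, 1.0, 0.07, -0.01, 0.0, 0.1, -40.1, 4.1, 0.076, -0.002, 0.002]
end [ 0.4   -0.269  0.17 ]
```

Request:
carry_out(motion=[0,-38,-14,0.08,0,0,0,-39,-11,0.08,0,0,0,-40,-8,0.08,0,0,0,-41,-5,0.08,0,0,0,-41,-2,0.08,0,0,1,-41,1,0.07,-0.01,0,0,-40,4,0.076,0,0,1,0,0,0,0,0,1,0,0,0,0,0])

```text
t: 10.3
tool_pos: [0.3968, -0.2788, 0.1717]
orientation: [[0.006, 0.577, 0.817], [-0.003, 0.817, -0.577], [-1.0, 0.002, 0.007]]
force: [0.5, 0.0, 0.1]
width: 0.0852
```

```bash
python3 - <<'E'
from fit import *
p=state()["tool_pos"]; print(p)
F={n:grab_frame(n) for n in ("scene","top","wrist")}
for n,t in (("wrist","cap"),("scene","sleeve"),("top","sleeve")):
    f=F[n]
    for d in silhouettes(n,t)[:2]:
        m=cv2.morphologyEx(d["pixels"].astype(np.uint8),cv2.MORPH_CLOSE,np.ones((15,15))).astype(bool)
        x0,z0=([.4,-.27],0) if t=="cap" else ([.521,.0075],.024)
        print(n,t,d["conf"],d["location"],fit([(f,m)],t,x0,z0))
w=F["wrist"]["img"].copy()
c,_=cv2.findContours(cyl(F["wrist"],.4,-.269,S["cap"]).astype(np.uint8),0,1); cv2.drawContours(w,c,-1,(255,0,0),1)
cv2.imwrite('pics/w8.png',w[:,:,::-1])
im=F["scene"]["img"].copy()
c,_=cv2.findContours(cyl(F["scene"],.521,.0075,S["sleeve"],.024).astype(np.uint8),0,1); cv2.drawContours(im,c,-1,(255,0,0),1)
a=cv2.resize(im[140:240,200:330],None,fx=3,fy=3); b=cv2.resize(F["top"]["img"][140:250,190:300],(300,300))
cv2.imwrite('pics/s8.png',cv2.hconcat([a,b])[:,:,::-1])
E
```

```text
[ 0.39677108 -0.27876289  0.17169747]
wrist cap 0.73 [253.0, 171.4] (array([ 0.4023, -0.2702]), np.float64(0.923))
scene sleeve 0.6 [265.5, 192.8] (array([0.5256, 0.0041]), np.float64(0.887))
top sleeve 0.78 [246.0, 191.7] (array([0.5167, 0.0068]), np.float64(0.927))
```

View pics/w8.png

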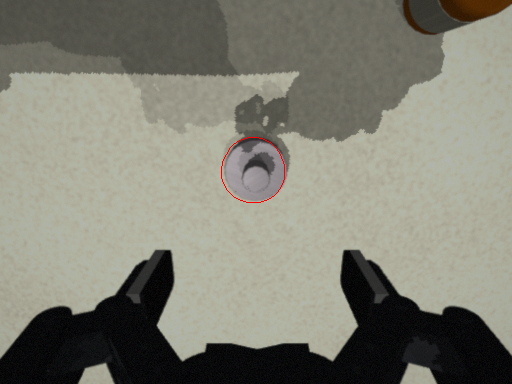

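View pics/s8.png

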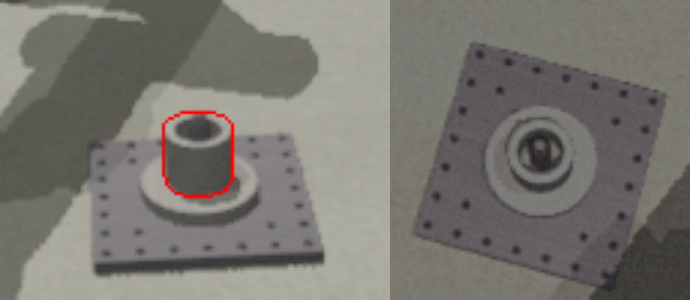

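The sleeve stands upright on the flange around the spindle. In the wrist picture the cap is at (253,170) with its knob up, and the fit gives (0.402, -0.270).

```bash
python3 plan.py .4018 -.27 .09 -34 30
```

```text
t 10.6 pos [ 0.3978 -0.2772  0.172 ] yaw -35.0 w 0.0851 F [-0.1 -0.2 -0.9] n 3
[27.0, 3.0, 0.0, -0.01, 0.0, 0.0, 27.0, 3.0, -1.0, 0.0, 0.0, 0.0, 28.0, 2.1, -0.4, -0.007, 0.007, -0.001]
end [ 0.4018 -0.27    0.09  ]
```

Request:
carry_out(motion=[27,3,0,-0.01,0,0,27,3,-1,0,0,0,28,2,0,-0.007,0.007,0,1,0,0,0,0,0,1,0,0,0,0,0])

```text
t: 11.1
tool_pos: [0.4058, -0.2674, 0.088]
orientation: [[0.005, 0.552, 0.834], [-0.001, 0.834, -0.552], [-1.0, 0.001, 0.005]]
force: [0.6, -0.5, 1.3]
width: 0.0851
```

```bash
python3 plan.py .4018 -.27 .032 -34 20
```

```text
t 11.1 pos [ 0.4058 -0.2674  0.088 ] yaw -33.51 w 0.0851 F [ 0.6 -0.5  1.3] n 3
[19.0, -1.0, -1.0, 0.0, 0.0, 0.0, 18.0, -2.0, -1.0, 0.0, 0.0, 0.0, 19.0, -1.5, -0.1, 0.009, 0.005, -0.001]
end [ 0.4018 -0.2701  0.032 ]
```

Request:
carry_out(motion=[19,-1,-2,0,0,0,18,-2,-2,0,0,0,18,-1.5,-1,0.009,0.006,0,1,0,0,0,0.003,0])

```text
t: 11.5
tool_pos: [0.4034, -0.2698, 0.037]
orientation: [[0.005, 0.558, 0.83], [-0.002, 0.83, -0.558], [-1.0, 0.001, 0.005]]
force: [-0.5, 0.2, -0.6]
width: 0.0856
```

```bash
python3 plan.py .4018 -.27 .031 -34 20; python3 - <<'E'
from fit import *
f=grab_frame("scene"); cv2.imwrite('pics/s9.png',cv2.resize(f["img"][110:250,80:220],None,fx=4,fy=4)[:,:,::-1])
E
```

```text
t 11.5 pos [ 0.4034 -0.2698  0.037 ] yaw -33.9 w 0.0856 F [-0.5  0.2 -0.6] n 1
[6.0, -1.1, -1.2, 0.002, 0.005, -0.001]
end [ 0.4018 -0.27    0.031 ]
```

View pics/s9.png

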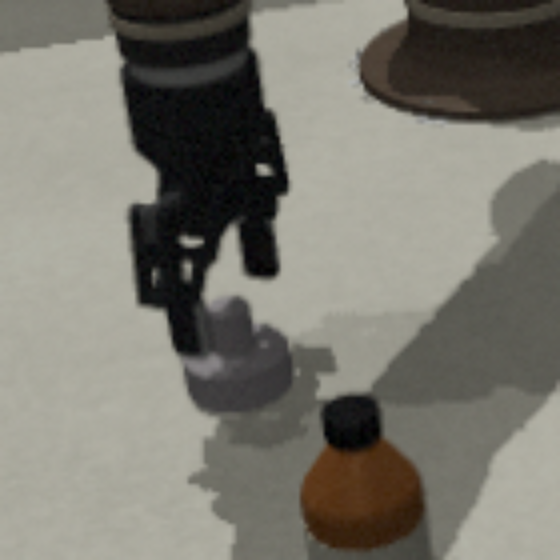

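The fingers straddle the knob. I'll go a little lower and close, allowing for the creep.

Request:
carry_out(motion=[6,0,-1,0,0.004,0,1,0,0,0,0.003,0])

```text
t: 11.75
tool_pos: [0.4051, -0.2707, 0.0337]
orientation: [[0.004, 0.557, 0.83], [-0.001, 0.83, -0.557], [-1.0, 0.002, 0.003]]
force: [-0.2, -0.7, -0.6]
width: 0.0853
```

Request:
carry_out(motion=[1,0,0,0,0.002,0,1,0,0,0,0.002,0,1,0,0,0,0.002,0,1,0,0,0,0.002,0,1,0,0,0,0.002,0,0,0,0,0,0,0,0,0,0,0,0,0,0,0,0,0,0,0,0,0,0,0,0,0], hand=1)

```text
t: 12.65
tool_pos: [0.4062, -0.2712, 0.0317]
orientation: [[-0.003, 0.557, 0.831], [0.004, 0.831, -0.557], [-1.0, 0.002, -0.004]]
force: [-0.5, 1.0, 1.7]
width: 0.0241
```

The width is 24 mm on the 26 mm knob, the same 2 mm offset as before, so the grip is good. Lifting.

Request:
carry_out(motion=[-15,0,0,0,0,0,-30,0,0,0,0,0,-35,0,0,0,0,0,-35,0,0,0,0,0,-15,0,0,0,0,0])

```text
t: 13.15
tool_pos: [0.4034, -0.2697, 0.1603]
orientation: [[-0.013, 0.557, 0.83], [0.01, 0.831, -0.557], [-1.0, 0.002, -0.016]]
force: [0.1, 0.3, -2.0]
width: 0.0244
```

```bash
python3 - <<'E'
from fit import *
f=grab_frame("scene"); p=state()["tool_pos"]; im=f["img"].copy()
c,_=cv2.findContours(cyl(f,p[0],p[1],S["cap"],p[2]-.0317).astype(np.uint8),0,1); cv2.drawContours(im,c,-1,(255,0,0),1)
cv2.imwrite('pics/s10.png',cv2.resize(im[70:230,60:220],None,fx=3.5,fy=3.5)[:,:,::-1])
E
python3 plan.py .521 .007 .165 0
```

```text
t 13.2 pos [ 0.404  -0.27    0.1617] yaw -33.84 w 0.0241 F [ 1.8 -1.   0.1] n 7
[0.0, 42.0, -8.0, -0.08, 0.0, 0.0, 0.0, 43.0, -5.0, -0.09, 0.0, 0.0, 0.0, 43.0, -1.0, -0.08, 0.0, 0.0, -1.0, 43.0, 3.0, -0.09, 0.0, 0.0, 0.0, 42.0, 6.0, -0.08, 0.0, 0.0, -1.0, 42.0, 10.0, -0.09, -0.01, 0.0, 0.0, 40.9, 13.3, -0.081, -0.001, -0.008]
end [0.521 0.007 0.165]
```

View pics/s10.png

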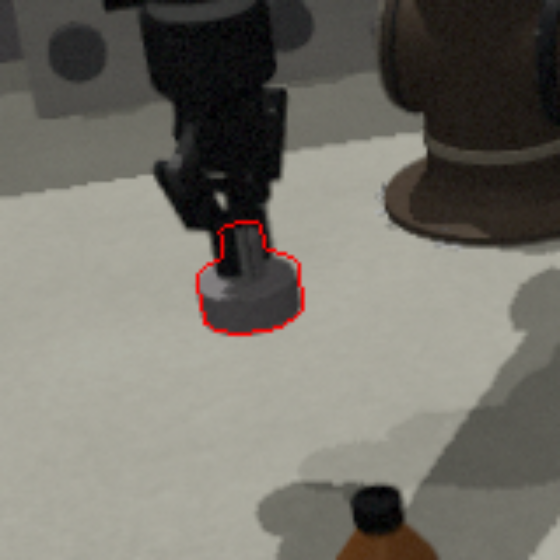

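The cap is held level and matches the predicted outline. Carrying it to the spindle.

Request:
carry_out(motion=[0,42,-8,-0.08,0,0,0,43,-5,-0.09,0,0,0,43,-1,-0.08,0,0,-1,43,3,-0.09,0,0,0,42,6,-0.08,0,0,-1,42,10,-0.09,-0.01,0,0,35,13,-0.07,0,-0.008,0,0,0,0,0,0,0,0,0,0,0,0])

```text
t: 14.1
tool_pos: [0.5208, 0.0108, 0.1552]
orientation: [[-0.009, -0.008, 1.0], [-0.001, 1.0, 0.008], [-1.0, -0.001, -0.009]]
force: [-0.5, 0.2, -2.3]
width: 0.0239
```

```bash
python3 plan.py .521 .007 .13 0 20
```

```text
t 14.1 pos [0.5208 0.0108 0.1552] yaw 0.48 w 0.0239 F [-0.5  0.2 -2.3] n 2
[13.0, -2.0, 0.0, 0.0, 0.0, 0.0, 12.2, -1.8, 0.4, 0.008, -0.009, 0.001]
end [0.521 0.007 0.13 ]
```

Request:
carry_out(motion=[12,-2,0,0.004,-0.005,0,10,-1.5,0,0.004,-0.004,0,0,0,0,0,0,0,0,0,0,0,0,0])

```text
t: 14.5
tool_pos: [0.5186, 0.0045, 0.1301]
orientation: [[-0.004, 0.005, 1.0], [-0.001, 1.0, -0.005], [-1.0, -0.001, -0.004]]
force: [-0.6, -0.0, -1.9]
width: 0.0238
```

```bash
python3 - <<'E'
from fit import *
f=grab_frame("scene");g=grab_frame("top"); p=state()["tool_pos"]; print(p); 
o=[]
for f,s in ((f,(slice(90,240),slice(190,340))),(g,(slice(120,270),slice(170,320)))):
    im=f["img"].copy()
    for m,col in ((cyl(f,p[0],p[1],S["cap"],p[2]-.0317),(255,0,0)),(cyl(f,.521,.007,S["sleeve"],.024),(0,255,0))):
        c,_=cv2.findContours(m.astype(np.uint8),0,1); cv2.drawContours(im,c,-1,col,1)
    o.append(cv2.resize(im[s],(395,395)))
cv2.imwrite('pics/s11.png',cv2.hconcat(o)[:,:,::-1])
E
python3 plan.py .521 .007 .115 0 20
```

```text
[0.51886278 0.00471132 0.13039829]
t 14.6 pos [0.5189 0.0047 0.1304] yaw -0.25 w 0.0242 F [-0.7  0.2 -0.9] n 1
[15.4, 2.3, 2.2, -0.004, -0.003, 0.001]
end [0.521 0.007 0.115]
```

View pics/s11.png

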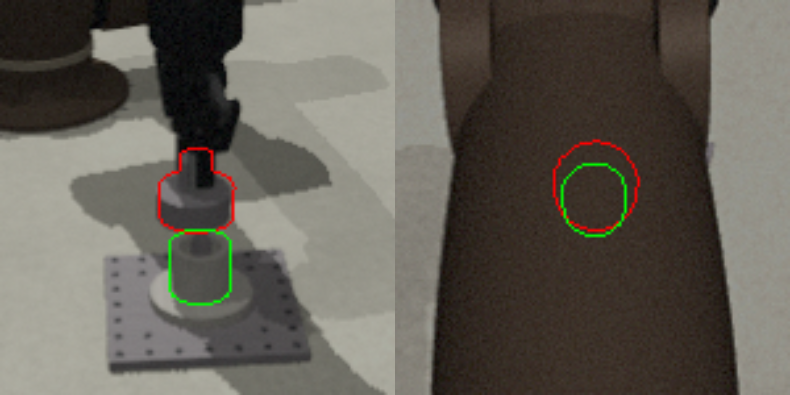

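The cap hangs above the sleeve and spindle within 2–3 mm. I'll correct that and lower it.

Request:
carry_out(motion=[3,2,2,-0.002,-0.003,0,7,0,0,0,0,0,8,0,0,0,0,0,5,0,0,0,0,0,0,0,0,0,0,0])

```text
t: 15.1
tool_pos: [0.5217, 0.0065, 0.1063]
orientation: [[0.002, 0.003, 1.0], [-0.001, 1.0, -0.003], [-1.0, -0.001, 0.002]]
force: [0.2, 0.9, -1.7]
width: 0.0243
```

```bash
python3 plan.py .521 .007 .1007 0 20
```

```text
t 15.1 pos [0.5217 0.0065 0.1063] yaw -0.16 w 0.0243 F [ 0.2  0.9 -1.7] n 1
[5.6, 0.5, -0.7, -0.003, 0.002, 0.001]
end [0.521  0.007  0.1007]
```

Request:
carry_out(motion=[3,0,0,0,0,0,2,0,0,0,0,0,2,0,0,0,0,0])

```text
t: 15.4
tool_pos: [0.5221, 0.0065, 0.1005]
orientation: [[0.003, 0.003, 1.0], [-0.002, 1.0, -0.003], [-1.0, -0.002, 0.003]]
force: [-8.3, -0.6, 22.8]
width: 0.024
```

Contact came at the predicted height: 0.1005 m against 0.1007 m. Picture check, then release.

Request:
carry_out(motion=[-1,0,0,0,0,0,0,0,0,0,0,0,0,0,0,0,0,0,0,0,0,0,0,0,0,0,0,0,0,0], hand=0)

```text
t: 15.9
tool_pos: [0.5234, 0.0065, 0.1031]
orientation: [[0.007, 0.003, 1.0], [-0.002, 1.0, -0.003], [-1.0, -0.001, 0.007]]
force: [-0.2, 0.5, 0.0]
width: 0.0851
```

Request:
carry_out(motion=[-12,0,0,0,0,0,-20,0,0,0,0,0,-30,0,0,0,0,0,-30,0,0,0,0,0,-30,0,0,0,0,0])

```text
t: 16.4
tool_pos: [0.5197, 0.0067, 0.2272]
orientation: [[-0.002, 0.003, 1.0], [-0.002, 1.0, -0.003], [-1.0, -0.002, -0.002]]
force: [0.5, -0.7, -1.4]
width: 0.0852
```

Request:
carry_out(motion=[0,-20,-40,0.05,0,0,0,-30,-40,0.05,0,0,0,-40,-30,0.08,0,0,0,-40,-20,0.08,0,0,0,-40,-10,0.08,0,0,0,-40,0,0.08,0,0,0,-20,0,0,0,0,0,0,0,0,0,0,0,0,0,0,0,0])

```text
t: 17.3
tool_pos: [0.3321, -0.2107, 0.2403]
orientation: [[0.018, 0.424, 0.906], [-0.007, 0.906, -0.424], [-1.0, 0.001, 0.019]]
force: [-0.3, -0.4, -0.4]
width: 0.085
```

```bash
python3 - <<'E'
from fit import *
F={n:grab_frame(n) for n in ("scene","top")}; s=state(); print(s["t"],s["tool_pos"],s["force"],s["dq"].round(2) if hasattr(s["dq"],"round") else s["dq"])
o=[]
for n,sl in (("scene",(slice(100,240),slice(200,340))),("top",(slice(120,270),slice(170,320)))):
    f=F[n]; im=f["img"].copy()
    for t,x0,z0 in (("cap",[.521,.007],.069),("long_sleeve",[.6048,.239],0)):
        for d in silhouettes(n,t)[:1]: print(n,t,d["conf"],fit([(f,d["pixels"])],t,x0,z0))
    c,_=cv2.findContours(cyl(f,.521,.007,S["cap"],.069).astype(np.uint8),0,1); cv2.drawContours(im,c,-1,(255,0,0),1)
    o.append(cv2.resize(im[sl],(395,395)))
cv2.imwrite('pics/s12.png',cv2.hconcat(o)[:,:,::-1]); cv2.imwrite('pics/s13.png',F["scene"]["img"][:,:,::-1])
E
```

```text
17.4 [ 0.33250851 -0.21008578  0.24008547] [-0.25504203 -0.9036326  -0.65490238] [ 0.9   0.17 -0.4  -0.15  0.06 -0.12]
scene cap 0.61 (array([0.519, 0.006]), np.float64(0.809))
scene long_sleeve 0.63 (array([0.6045, 0.2408]), np.float64(0.884))
top cap 0.87 (array([0.5185, 0.0044]), np.float64(0.871))
top long_sleeve 0.85 (array([0.6044, 0.2384]), np.float64(0.872))
```

View pics/s12.png

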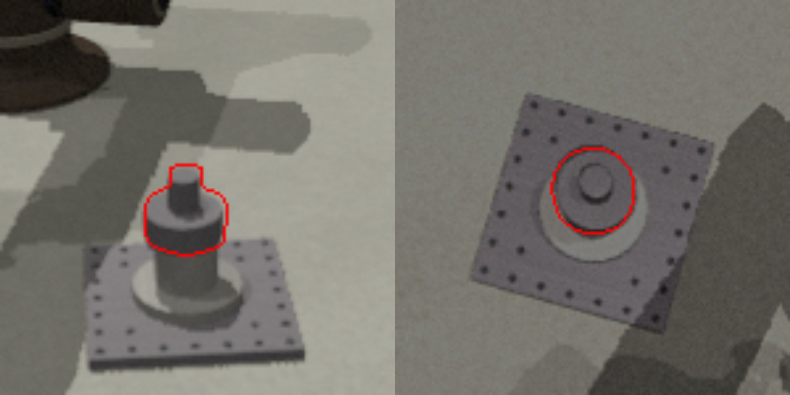

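View pics/s13.png

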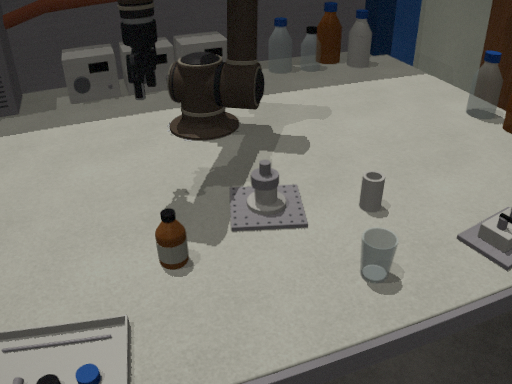

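The cap sits flat and centred on the sleeve with its knob at (265,168), the long sleeve is where it started, and the arm is clear.

```bash
python3 -c "
from cell import *
print(sign_off())"
```

```text
the job is handed in; nothing more can be done
None
```

I put the short sleeve over the spindle onto the flange, set the cap on top of it, and handed the job in with about 17.4 s on the clock. `sign_off()` reports no verdict.

- **Sleeve:** it made contact at about 30 N and was let go. Later pictures show it standing upright on the flange around the spindle.
- **Cap:** it touched down at TCP height 0.1005 m, against 0.1007 m predicted for resting on the sleeve. The last pictures show it flat, knob up, with its centre 2–4 mm from my estimate of the spindle axis.
- **Long sleeve:** it still fits at about (0.604, 0.240), within 2 mm of its start.
- **Arm:** it is well clear with the gripper open and reads under 1.2 N, the usual noise.

**Disagreements:** the scene and top cameras differed by 7 to 9 mm along x for the seat and the seated sleeve, and I used a value in between. That is well inside what the fit needed. The final cap outline drawn in the scene picture sat about a pixel higher than the cap itself. The arm also crept upward by about 1 mm per row while holding still, so it gripped the sleeve higher than planned, but the sleeve held firmly.

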